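# Seat the furnace specimen fixture's cover on its hidden pin and hold it down

### The job

Pick up the loose cover plate and lay it on the sprung deck of the specimen fixture, boss end towards the pin end, so that it first rides up on the locating pin with the pin beside its blind hole. Slide it along the fixture, square with it, until the hole finds the pin and the cover drops flat on the deck, then press it down until the deck bottoms on its springs. Finish while still holding the cover pressed fully down, and leave the crucible, the jar and the computer mouse where they are.

Things in the scene. Friction and masses are not known exactly. Their poses are not given: they have to be found in the camera images.
- fixture: Specimen fixture, fixed to the bench: dark steel base 220 (x) x 110 (y) x 24 mm high and, floating on springs above it, a bare aluminium deck 190 x 84 x 8 mm, with a locating pin standing up through a slot in the deck. Origin: centre of the base's underside, on the bench; x runs lengthwise towards the pin end, z up. Nothing but the pin stands above the deck.
- slot (a point): Middle of the dark pin slot, on the deck's top, at fixture x = +37.5, y = 0 mm. The fixed steel pin (12 mm diameter, coned to 6 mm over its top 3 mm) is clamped anew for each job anywhere within 12.5 mm of here along the fixture's x, on y = 0. Its exact place is not reported (it shows from above until covered). Its tip is 8 mm above the unpressed deck, 46 mm above the bench.
- seat (a point): Centre of the deck's top face, straight above the fixture's origin, 38 mm above the bench when not pressed; moves down with the deck; axes as the fixture's. Over the pin, the cover's origin ends 15 mm short of to 10 mm past this point along the fixture's x, on y = 0.
- deck (a joint): How far the sprung deck is pressed down, m: 0 at rest, 0.005 bottomed on its stop. The springs push up with 10 N at 0, 15 N at 0.005. The deck (0.25 kg) stays level; the cover's weight alone does not move it, with the cover on it 7 to 10 N more bottoms it. It springs back when let go.
- cover: Loose plain aluminium plate 140 (x) x 70 (y) x 18 mm, about 0.42 kg, flat on the bench at the start. Origin: centre of its underside; z up; x along its length to the end with a round dark boss (22 mm, 2 mm high). Left loose on the pin (pin beside the hole, towards mid-plate) it leans 0.08 to 0.11 rad, origin 5 to 8 mm above the deck, plain end on the deck; over the pin it drops flat by itself.
- cover_hole (a point): Mouth of the blind hole in the cover's underside, at x = +40, y = 0 mm of the cover, right under the boss: 16 mm in diameter, 14 mm deep, closed at the top.
- cover_bar (a point): Centre of the cover's grip bar, 38 mm above the cover's underside: a dark steel bar upright on the middle of the plate, 12 mm thick (cover x), 50 mm long (cover y), 40 mm high, its top 58 mm above the underside. The centre of mass is close below it.
- crucible: Bystander: a white ceramic crucible, 60 mm across and 55 mm high; origin at the centre of its underside.
- jar: Bystander: a small jar, 56 mm across and 80 mm high; origin at the centre of its underside.
- mouse: Bystander: a grey computer mouse 100 x 60 x 33 mm; origin at the centre of its underside.
Not all that is in view belongs to the job. What is shaped like the cover but red or turquoise is not meant.

How it is judged:
By the outcome, as a careful person would: the job done as asked, in the order asked, and still so for the second after the job is handed in, while the arm keeps its last pose, push and grip.
It also fails if it takes over 42 s, if anything falls off the work surface, if the arm or the gripper's body presses on something with over 40 N, if the wrist force passes 120 N, or if a joint passes its speed limit or range.

### The arm

A 6-joint arm with a two-finger parallel gripper is mounted at the origin on the work surface. World frame = base frame: x ahead of the robot, y to its left, z up, the work surface at z = 0. Lengths are in m, angles in rad, forces in N, time in s.
With the tool pointing down it reaches from about 0.35 to 0.975 m from the base axis. Payload 4.9 kg.
Tool frame: the origin (TCP) lies midway between the tips of the shut fingers; the grasp point (between the pads) lies 19 mm behind it; z points along the fingers, y is the direction in which the jaws open and shut (so a half turn about z gives the same grasp; the last joint's range is limited). The gripper opens to 85 mm and grips with 20 to 120 N. Pads are 22 mm wide; open, the fingers measure 114 mm over their backs; the gripper's body (76 mm by 85 mm) begins 54 mm behind the grasp point. The pads swing forward as they close: fully open they stand 13 mm farther back than shut.
Start: joints at [1.157, 0.053, 1.613, -0, 1.476, -0.119], TCP at [0.182, 0.598, 0.191] pointing down, gripper open.
Joint ranges: [-3.01, 3.01], [-1.01, 2.22], [0.06, 2.58], [-1.02, 4.17], [0.09, 2.62], [-3.14, 3.14]. Speed limits (rad/s): [2.57, 2.57, 3.14, 3.14, 3.14, 3.14].

### API

Orientations are given as a unit quaternion [w, x, y, z].
In Python, from plant import state, grab_frame, camera_params, job_done, boxes_of gives the robot as it stands.
- The arm moves only by the tool step_arm, never from a script. Its argument "steps" is a list of rows, each a list of 4 numbers: the shift along the tool's x, y, z in mm, then the turn about the tool's z in degrees. A call has 1 to 8 rows; each row shifts and turns the pose as measured when the row begins, along the tool's axes as they then stand; what a row does not reach is not made up. A row lasts 1/10 s, in which the tool goes at most 50 mm and 8.59 degrees, less where a joint would pass 70% of its speed; a pose out of reach is approached as far as the arm can. A call is refused whole if a number of a shift passes 50 or a number of a turn 8.59, either way. A call with a gripper value outside its range is refused whole. "claw" is the opening in per cent of the stroke, from 0 (shut) to 100 (fully open), set as the call begins (left out, the last holds). The fingers move at their own pace and stop on an object; the grip force is fixed at half the most. Time passes only in rows, so rows that do not move let the fingers close. It gives the time, the measured TCP pose, the force and the opening at its end, in the units of the state.
- state(): the state, without advancing time (a new reading comes with each control period).
- grab_frame(name): name is "side" or "top"; returns (picture, depth): 400x640x3 uint8, red, green, blue; 400x640 float32, m along the optical axis (not along the pixel's ray), 0 where there is no reading.
- camera_params(name): a dict with "mtx" (3x3 intrinsics, pixels), "extrinsics" (4x4, takes a point from camera to world coordinates). Camera axes: x right, y down, z forward; pixel columns grow to the right and rows downward; lengths in m; the calibration is good to about 2 mm. A picture is of the moment at which its call begins. camera_params takes no time and is no camera call.
- job_done(): hands the job in, once; it reports no verdict.
Trained networks look in the newest picture that a camera, given by its name, has taken for a name from the list of things; names that differ only in an ending like _2 or _b are one class to them, and where a whole thing is asked for, a point or a joint stands for the part that bears it (a point fixed in the world has none). Each returns a list of dicts, best first, with "p" (0 to 1); they miss things now and then, are a little off and sometimes report something else, mostly with a low value. They report only what shows in the picture. A call takes as long as a camera call. They do not tell look-alikes from the thing itself.
- boxes_of(camera, label): "box" ([left, top, width, height] in pixels, round what is visible of it).
The state is a dict: "time": time; "joint_pos": joint angles; "joint_vel": joint speeds; "joint_efforts": joint torques, N m; "tool_pos": TCP position; "tool_rot": TCP orientation; "contact_force": force on the tool from outside, world axes, zero at the start; "ft_torque": the same for the moment, N m; "gripper_width": opening from 0.0 (shut) to 1.0 (fully open).
Only numpy, scipy, OpenCV 4.12 (cv2) and the standard library are available. Lean on these libraries where they do the work, as an engineer would, in place of code of your own. Each camera call takes 0.05 s, during which the arm holds its last target. There are 200 camera calls.

## Working session

There is one attempt and no reset: what is moved stays moved. The work goes in short steps, Python scripts to look and compute and a tool call to move; the robot and the scene stay as the last step left them, time stands still between calls to the robot, and variables do not carry over. Pictures are saved under pics/ and viewed, about 8 in all and at most 12, crops included, and the job is handed in when it is done.

Besides the shell and the picture viewer there is one more tool, called by a JSON object that holds its "op" and its "data", one argument or row to a line. step_arm: Moves the arm, as the interface text tells. Its arguments: {"type":"object","properties":{"steps":{"type":"array"},"claw":{"type":"number"}},"required":["steps"]}

```bash
mkdir -p pics; ls
cat > h.py <<'E'
import numpy as np,cv2
from plant import *
def world(name,depth,uv):
    P=camera_params(name);K=np.array(P["mtx"]);T=np.array(P["extrinsics"])
    uv=np.atleast_2d(uv).astype(int);z=depth[uv[:,1],uv[:,0]].astype(float)
    c=np.c_[(uv[:,0]-K[0,2])/K[0,0]*z,(uv[:,1]-K[1,2])/K[1,1]*z,z]
    return c@T[:3,:3].T+T[:3,3]
def cloud(name,depth):
    v,u=np.mgrid[0:400,0:640];return world(name,depth,np.c_[u.ravel(),v.ravel()]).reshape(400,640,3)
def save(img,fn): cv2.imwrite("pics/"+fn,cv2.cvtColor(img,cv2.COLOR_RGB2BGR))
E
python3 - <<'E'
from h import *
s=state();print(s["time"],s["tool_pos"],s["tool_rot"],s["gripper_width"],s["contact_force"])
for n in("top","side"):
    a,d=grab_frame(n);save(a,n+"0.png");np.save(n+"0.npy",d);cv2.imwrite
    print(n,camera_params(n))
    for l in("cover","fixture","slot","cover_bar"):
        for b in boxes_of(n,l)[:4]:
            x,y,w,h=b["box"];print(l,b, )
E
```

```text
pics
0.0 [0.18130354 0.59739479 0.19017667] [-2.71950843e-04  1.46873926e-01  9.89154697e-01 -9.80529703e-04] 0.9997778753266185 [-0.24464676  0.12688165 -0.5409094 ]
top {'mtx': array([[372.25890864,   0.        , 314.13197166],
       [  0.        , 372.25890864, 201.38068796],
       [  0.        ,   0.        ,   1.        ]]), 'extrinsics': array([[ 0.01707951, -0.98676214,  0.16127236,  0.40658622],
       [-0.99982013, -0.015525  ,  0.01089436, -0.01247462],
       [-0.00824639, -0.16142942, -0.98684981,  1.11512307],
       [ 0.        ,  0.        ,  0.        ,  1.        ]])}
cover {'box': [243.5, 182.9, 39.6, 49.4], 'p': 0.91}
cover {'box': [240.5, 120.0, 50.4, 35.5], 'p': 0.87}
cover {'box': [225.3, 249.3, 55.5, 50.4], 'p': 0.58}
cover {'box': [176.4, 143.0, 24.9, 26.1], 'p': 0.38}
fixture {'box': [342.2, 170.0, 47.6, 73.4], 'p': 0.86}
slot {'box': [347.3, 169.0, 35.8, 67.2], 'p': 0.71}
slot {'box': [240.1, 183.9, 42.9, 49.7], 'p': 0.57}
cover_bar {'box': [230.2, 251.6, 50.7, 42.6], 'p': 0.96}
cover_bar {'box': [240.7, 118.4, 55.3, 38.6], 'p': 0.79}
cover_bar {'box': [24
[... 366 characters left out ...]
79,  0.7504176 , -0.8481354 ],
       [-0.02055334, -0.78187006, -0.62310253,  0.75763415],
       [ 0.        ,  0.        ,  0.        ,  1.        ]])}
cover {'box': [355.0, 161.2, 22.3, 28.9], 'p': 0.97}
cover {'box': [217.6, 182.0, 40.5, 34.4], 'p': 0.94}
cover {'box': [277.8, 170.7, 44.1, 27.1], 'p': 0.9}
cover {'box': [357.8, 185.8, 19.9, 25.7], 'p': 0.67}
fixture {'box': [291.8, 224.7, 95.2, 57.5], 'p': 0.82}
slot {'box': [294.6, 225.8, 84.5, 40.9], 'p': 0.74}
cover_bar {'box': [271.9, 170.9, 53.0, 29.2], 'p': 0.95}
cover_bar {'box': [353.3, 159.4, 22.6, 30.4], 'p': 0.84}
cover_bar {'box': [218.3, 179.4, 33.5, 35.6], 'p': 0.58}
cover_bar {'box': [356.5, 188.8, 20.2, 23.6], 'p': 0.35}
```

Run:
```python
import cv2
a=cv2.imread("pics/top0.png")[90:310,150:420];cv2.imwrite("pics/topc.png",cv2.resize(a,None,fx=2.7,fy=2.7,interpolation=cv2.INTER_CUBIC))
a=cv2.imread("pics/side0.png")[130:310,180:440];cv2.imwrite("pics/sidec.png",cv2.resize(a,None,fx=3,fy=3,interpolation=cv2.INTER_CUBIC))
```

```text
(no output)
```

View pics/topc.png

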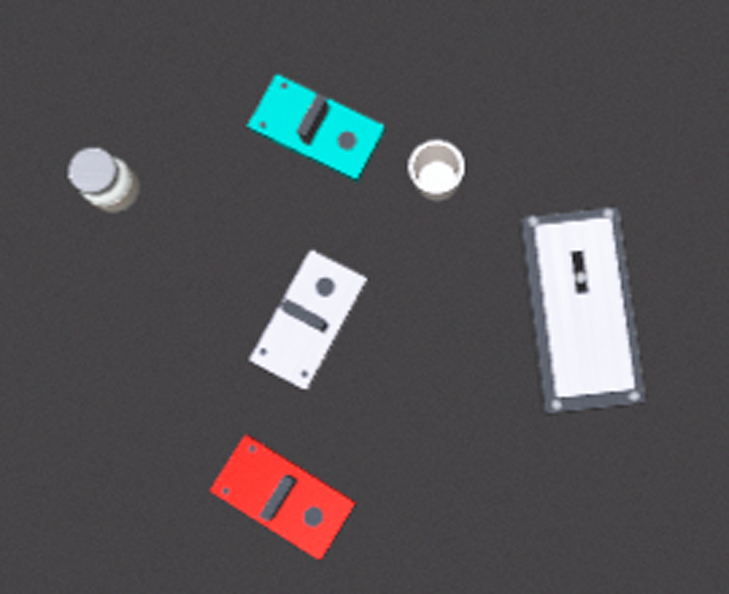

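View pics/sidec.png

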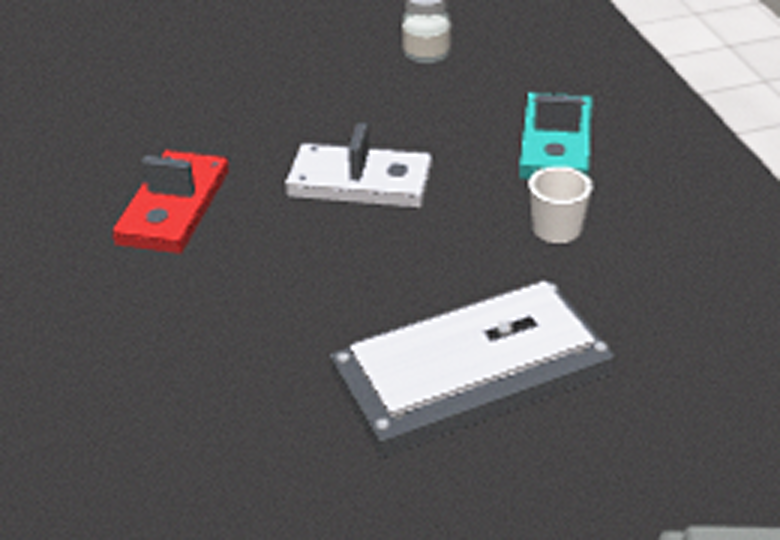

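Three look-alikes in the top picture: turquoise (267,137), aluminium (264,208) and red (255,274). The bare aluminium one at (264,208) fits, with its boss towards the top of the image. The fixture is at (366,205), with the slot and pin at its upper end (world +x). The enlarged crop confirms this, so I'll measure next.

```bash
cat >> h.py <<'E'
def onplane(name,uv,z):
    P=camera_params(name);K=np.array(P["mtx"]);T=np.array(P["extrinsics"]);uv=np.atleast_2d(uv).astype(float)
    r=np.c_[(uv[:,0]-K[0,2])/K[0,0],(uv[:,1]-K[1,2])/K[1,1],np.ones(len(uv))]@T[:3,:3].T
    return T[:3,3]+r*((z-T[2,3])/r[:,2])[:,None]
def rect(name,img,box,z,thr=150):
    x,y,w,h=[int(v) for v in box]
    g=cv2.cvtColor(img,cv2.COLOR_RGB2GRAY)[y:y+h,x:x+w]
    k=8;g=cv2.resize(g,None,fx=k,fy=k,interpolation=cv2.INTER_LINEAR)
    cs,_=cv2.findContours((g>thr).astype('uint8'),cv2.RETR_EXTERNAL,cv2.CHAIN_APPROX_NONE)
    c=max(cs,key=cv2.contourArea)[:,0,:];uv=(c+.5)/k-.5+[x,y]
    p=onplane(name,uv,z)[:,:2]
    (cx,cy),(a,b),ang=cv2.minAreaRect((p*1000).astype('float32'))
    if a<b: ang+=90
    return cx,cy,max(a,b),min(a,b),(ang+90)%180-90
E
python3 - <<'E'
from h import *
for n,cb,fb in(("top",(235,175,60,65),(335,160,62,85)),("side",(270,165,60,36),(285,218,105,65))):
    img=cv2.cvtColor(cv2.imread(f"pics/{n}0.png"),cv2.COLOR_BGR2RGB);d=np.load(n+"0.npy")
    for t in (130,150,170):
        print(n,"cover",np.round(rect(n,img,cb,.018,t),1),"deck",np.round(rect(n,img,fb,.038,t),1))
    C=cloud(n,d)
    print(C[205:212,258:272,2].mean() if n=="top" else "")
img=cv2.cvtColor(cv2.imread("pics/top0.png"),cv2.COLOR_BGR2RGB)
print(cv2.cvtColor(img,cv2.COLOR_RGB2GRAY)[180:202,358:372])
d=np.load("top0.npy");C=cloud("top",d)
m=(C[...,2]>.045)&(C[...,2]<.07);m[:175]=0;m[240:]=0;m[:,:235]=0;m[:,295:]=0
print("bar pts",m.sum(),C[m].mean(0),np.median(C[m],0))
print("boss px world z.020:",onplane("top",[150+325/2.7-.5,90+287/2.7-.5],.020), "slot", onplane("top",[[150+579/2.7-.5,90+y/2.7-.5] for y in(250,293)],.038))
print("tile",C[195:240:8,366,2])
E
```

```text
top cover [564.6 149.6 142.6  74.2 -26.6] deck [ 579.4 -150.8  213.2   95.2    7.3]
top cover [564.6 149.6 141.6  73.  -26.6] deck [ 584.3 -149.4  201.    92.7    6.8]
top cover [564.5 149.6 140.8  71.9 -26.6] deck [ 584.1 -149.7  199.3   90.5    6.9]
0.051427313735618374
side cover [558.3 139.5 144.9  95.2 -26.9] deck [ 580.5 -159.6  198.   101.2    7.1]
side cover [558.2 139.7 143.7  93.  -26.5] deck [ 580.5 -159.5  196.4   99.4    7.2]
side cover [558.8 141.3 142.6  87.9 -26.4] deck [ 579.9 -155.4  195.1   90.3    7.2]

[[244 243 244 245 246 246 246 245 245 246 247 248 247 246]
 [244 243 245 245 245 246 245 245 244 246 247 248 248 246]
 [245 243 244 242 241 242 240 230 228 246 247 247 248 246]
 [245 244 235 179  95  81  45 105 207 246 246 248 248 246]
 [246 243 236 180  46  45  46 102 206 246 246 247 248 246]
 [246 243 243 219  45  46  46  70 188 245 246 247 247 247]
 [247 244 243 221  52  44  46  47 175 245 246 247 248 246]
 [247 244 243 224  91  47  44  45 172 244 247 247 248 248]
 [248 244 243 228 130  49  44  48 142 230 246 247 247 248]
 [247 245 243 228 129  42  42  48 138 22
[... 323 characters left out ...]
 243 243 222  90  43  43  45 174 245 246 247 247]
 [247 246 243 242 227 126  43  44  46 136 227 246 246 246]
 [248 247 245 243 227 133  51  54  63 118 212 246 246 246]
 [248 247 245 243 236 186 121 139 151 192 231 245 246 246]
 [248 246 245 243 243 243 244 246 245 243 244 245 246 246]
 [248 247 246 243 242 243 244 246 245 244 245 244 246 246]
 [248 247 247 243 242 242 243 245 245 244 244 245 245 246]]
bar pts 78 [0.56353585 0.14798521 0.05783671] [0.56365657 0.14861192 0.05831703]
boss px world z.020: [[0.60039421 0.13229412 0.02      ]] slot [[ 0.64264721 -0.14671905  0.038     ]
 [ 0.59490081 -0.14650444  0.038     ]]
tile [0.04106226 0.04003167 0.03570062 0.03920284 0.04229783 0.03637226]
```

Run:
```python
from h import *
img=cv2.cvtColor(cv2.imread("pics/top0.png"),cv2.COLOR_BGR2RGB)
for t in (190,205,220,235): print("deck",t,np.round(rect("top",img,(335,160,62,85),.038,t),1),"cover",np.round(rect("top",img,(235,175,60,65),.018,t),1))
g=cv2.cvtColor(img,cv2.COLOR_RGB2GRAY).astype(float)
# slot hole: dark weight incl. pin -> use filled mask
sub=g[178:203,356:374]; w=(sub<215).astype('uint8')
v,u=np.nonzero(w);print("slot px",u.mean()+356,v.mean()+178,v.min()+178,v.max()+178)
print("slot",onplane("top",[[u.mean()+356,v.mean()+178]],.037))
pw=np.clip(g[188:193,364:367]-60,0,None);vv,uu=np.mgrid[188:193,364:367]
pc=[(pw*uu).sum()/pw.sum(),(pw*vv).sum()/pw.sum()];print("pin px",pc,onplane("top",pc,.044))
f=rect("top",img,(335,160,62,85),.038,220)
th=np.radians(f[4]);c=np.array(f[:2])/1000;X=np.array([np.cos(th),np.sin(th)])
Y=np.array([-X[1],X[0]])
for q in(onplane("top",[[u.mean()+356,v.mean()+178]],.037)[0,:2],onplane("top",pc,.044)[0,:2]): print("fix frame mm",(q-c)@X*1000,(q-c)@Y*1000)
# side pin
s=state();q=s["tool_rot"];print(q)
from scipy.spatial.transform import Rotation as R
print(R.from_quat([q[1],q[2],q[3],q[0]]).as_matrix().round(3))
```

```text
deck 190 [ 580.4 -152.   190.4   85.4    7.3] cover [564.5 149.5 139.8  70.8 -26.7]
deck 205 [ 580.4 -152.2  189.6   84.3    7.3] cover [564.3 149.5 139.   69.8 -26.7]
deck 220 [ 580.5 -152.3  188.8   83.1    7.2] cover [564.4 149.5 138.2  68.6 -26.6]
deck 235 [ 580.4 -152.1  187.7   80.9    7.3] cover [564.5 149.9 136.9  66.5 -26.6]
slot px 364.45882352941175 190.41176470588235 183 198
slot [[ 0.61784176 -0.14824444  0.037     ]]
pin px [np.float64(365.1682879377432), np.float64(190.91342412451363)] [[ 0.61500747 -0.14942909  0.044     ]]
fix frame mm 37.60470559735746 -0.6049517331391547
fix frame mm 34.64445680580624 -1.4256458104949647
[-1.44881761e-06  1.46855680e-01  9.89157929e-01 -2.48115193e-05]
[[-0.957  0.291 -0.   ]
 [ 0.291  0.957 -0.   ]
 [-0.    -0.    -1.   ]]
```

```bash
cat > plan.py <<'E'
import sys
from h import *
from scipy.spatial.transform import Rotation as R
def plan(x,y,z,yaw):
    "rows from measured pose to TCP x,y,z (mm), tool-y yaw (deg)"
    s=state();p=np.array(s["tool_pos"])*1000;q=s["tool_rot"];M=R.from_quat([*q[1:],q[0]]).as_matrix()
    a=np.degrees(np.arctan2(M[1,1],M[0,1]));d=np.array([x,y,z])-p;t=-((yaw-a+180)%360-180)
    n=int(max(np.ceil(np.linalg.norm(d)/48),np.ceil(abs(t)/8.4),1))
    print("pos",p.round(1),"yaw",a.round(2),"d",d.round(1),"turn",round(t,2),"F",np.round(s["contact_force"],1),"t",s["time"],"tilt",M[:,2].round(4))
    for i in range(n):
        print((np.append(M.T@(d/n),t/n)).round(1).tolist(),end=",");M=M@R.from_euler('z',t/n,degrees=True).as_matrix()
    print()
if __name__=="__main__": plan(*map(float,sys.argv[1:]))
E
python3 plan.py 564.5 149.6 130 -26.6
```

```text
pos [181.6 598.  191.4] yaw 73.11 d [ 382.9 -448.4  -61.4] turn 99.71 F [ 0.1 -0.  -0.1] t 0.5 tilt [-0. -0. -1.]
[-38.2, -24.4, 4.7, 7.7],[-41.1, -19.1, 4.7, 7.7],[-43.3, -13.5, 4.7, 7.7],[-44.7, -7.6, 4.7, 7.7],[-45.3, -1.5, 4.7, 7.7],[-45.1, 4.5, 4.7, 7.7],[-44.1, 10.5, 4.7, 7.7],[-42.3, 16.3, 4.7, 7.7],[-39.8, 21.8, 4.7, 7.7],[-36.5, 26.9, 4.7, 7.7],[-32.6, 31.6, 4.7, 7.7],[-28.1, 35.6, 4.7, 7.7],[-23.1, 39.1, 4.7, 7.7],
```

{"op": "step_arm", "data": {
  "steps": [
    [-38,-24,5,7.7],
    [-41,-19,5,7.7],
    [-43,-13,5,7.7],
    [-45,-8,5,7.7],
    [-45,-1,5,7.7],
    [-45,5,5,7.7],
    [-44,11,5,7.7]
  ],
  "claw": 100
}}

```text
time: 1.2
tool_pos: [0.389, 0.3527, 0.157]
tool_rot: [-0.0, 0.59, 0.807, 0.003]
contact_force: [-0.2, 0.8, 0.0]
gripper_width: 1.003
```

```bash
python3 plan.py 564.5 149.6 110 -26.6
```

```text
pos [389.  352.7 157. ] yaw 17.7 d [ 175.5 -203.1  -47. ] turn 44.3 F [-0.2  0.8  0. ] t 1.2 tilt [ 0.0035  0.0057 -1.    ]
[-41.2, 17.5, 7.7, 7.4],[-38.6, 22.7, 7.7, 7.4],[-35.3, 27.5, 7.7, 7.4],[-31.5, 31.8, 7.7, 7.4],[-27.2, 35.6, 7.7, 7.4],[-22.4, 38.8, 7.7, 7.4],
```

{"op": "step_arm", "data": {
  "steps": [
    [-41,17.5,8,7.4],
    [-39,22.5,8,7.4],
    [-35,27.5,8,7.4],
    [-31.5,32,8,7.4],
    [-27,35.5,8,7.4],
    [-22.5,39,8,7.4],
    [0,0,0,0]
  ]
}}

```text
time: 1.9
tool_pos: [0.5711, 0.1335, 0.1088]
tool_rot: [-0.001, 0.862, 0.507, 0.006]
contact_force: [-0.9, 0.8, -0.5]
gripper_width: 1.0
```

```bash
python3 plan.py 564.5 149.6 26 -26.6
```

```text
pos [571.1 133.5 108.8] yaw -29.07 d [ -6.6  16.1 -82.8] turn -2.47 F [-0.9  0.8 -0.5] t 1.9 tilt [ 0.0097  0.0072 -0.9999]
[5.0, -7.0, 41.4, -1.2],[5.1, -6.9, 41.4, -1.2],
```

{"op": "step_arm", "data": {
  "steps": [
    [10,-14,15,-2.5],
    [0,0,0,0],
    [0,0,0,0]
  ]
}}

```text
time: 2.2
tool_pos: [0.5626, 0.151, 0.0922]
tool_rot: [-0.001, 0.849, 0.528, 0.006]
contact_force: [0.0, 0.3, 0.8]
gripper_width: 0.999
```

```bash
python3 plan.py 564.5 149.6 26 -26.6
```

```text
pos [562.6 151.   92.2] yaw -26.31 d [  1.9  -1.4 -66.2] turn 0.29 F [0.  0.3 0.8] t 2.2 tilt [ 0.0085  0.008  -0.9999]
[-0.6, 1.0, 33.1, 0.1],[-0.6, 1.0, 33.1, 0.1],
```

{"op": "step_arm", "data": {
  "steps": [
    [-0.6,1,22,0.1],
    [-0.6,1,22,0.1],
    [0,0,20,0],
    [0,0,0,0]
  ]
}}

```text
time: 2.6
tool_pos: [0.563, 0.1552, 0.0286]
tool_rot: [-0.001, 0.848, 0.531, 0.008]
contact_force: [-0.5, -0.4, -0.8]
gripper_width: 1.0
```

```bash
python3 plan.py 564.5 149.6 26 -26.6;python3 - <<'E'
from h import *
a,d=grab_frame("side");b=a[130:230,200:400];save(cv2.resize(b,None,fx=4,fy=4,interpolation=cv2.INTER_CUBIC),"s1.png")
E
```

```text
pos [563.  155.2  28.6] yaw -25.91 d [ 1.5 -5.6 -2.6] turn 0.69 F [-0.5 -0.4 -0.8] t 2.6 tilt [ 0.0123  0.0089 -0.9999]
[-4.4, 3.8, 2.5, 0.7],
```

View pics/s1.png

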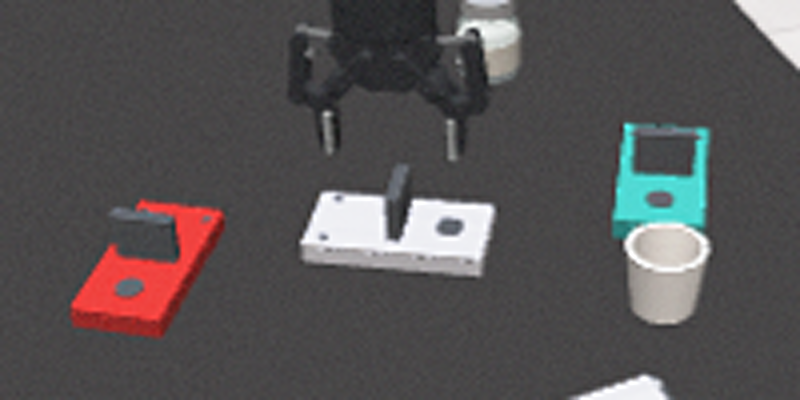

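The side picture shows the fingertips at about (283,169) and (313,170), above or behind the bar at (300,180). That doesn't match the reported pose, so I'll check the depth.

Run:
```python
from h import *
for n in("side","top"):
    a,d=grab_frame(n);C=cloud(n,d)
    m=(abs(C[...,0]-.563)<.11)&(abs(C[...,1]-.15)<.11)&(C[...,2]>.03)&(C[...,2]<.2)
    print(n)
    if n=="side":
        for uv in[(282,165),(283,168),(313,165),(313,168),(300,176),(300,186)]: print(uv,C[uv[1],uv[0]].round(3),a[uv[1],uv[0]])
    for lo in np.arange(.03,.2,.02):
        k=m&(C[...,2]>lo)&(C[...,2]<lo+.02)
        if k.sum(): print(round(lo,2),k.sum(),C[k].min(0).round(3),C[k].max(0).round(3))
    save(cv2.resize(a[130:300,180:420] if n=="top" else a[130:230,200:400],None,fx=3,fy=3),n+"2.png")
print(state()["tool_pos"],state()["joint_pos"])
```

```text
side
(282, 165) [0.516 0.166 0.093] [129 131 132]
(283, 168) [ 0.543  0.291 -0.001] [63 60 62]
(313, 165) [0.602 0.126 0.1  ] [138 139 137]
(313, 168) [0.601 0.124 0.09 ] [128 129 126]
(300, 176) [0.564 0.143 0.057] [ 93  96 100]
(300, 186) [0.56  0.133 0.027] [52 50 53]
0.03 38 [0.547 0.124 0.03 ] [0.577 0.17  0.049]
0.05 44 [0.547 0.125 0.05 ] [0.575 0.172 0.059]
0.07 8 [0.511 0.126 0.084] [0.601 0.178 0.089]
0.09 65 [0.508 0.122 0.09 ] [0.614 0.181 0.11 ]
0.11 64 [0.496 0.117 0.11 ] [0.621 0.187 0.13 ]
0.13 224 [0.49  0.109 0.13 ] [0.633 0.192 0.15 ]
0.15 211 [0.492 0.111 0.15 ] [0.629 0.184 0.17 ]
0.17 300 [0.493 0.111 0.17 ] [0.628 0.192 0.19 ]
0.19 19 [0.526 0.117 0.19 ] [0.591 0.166 0.2  ]
top
0.03 2 [0.555 0.125 0.037] [0.557 0.125 0.043]
0.09 3 [0.517 0.163 0.092] [0.521 0.164 0.107]
0.11 7 [0.512 0.163 0.112] [0.529 0.179 0.129]
0.13 37 [0.512 0.11  0.131] [0.626 0.184 0.15 ]
0.15 25 [0.503 0.15  0.151] [0.532 0.194 0.17 ]
0.17 88 [0.503 0.159 0.17 ] [0.531 0.191 0.19 ]
0.19 11 [0.507 0.162 0.19 ] [0.533 0.19  0.2  ]
[0.56652151 0.15519215 0.03274299] [0.13682774 0.0987496  1.842952   0.00768068 1.17918129 0.58708594]
```

View pics/top2.png

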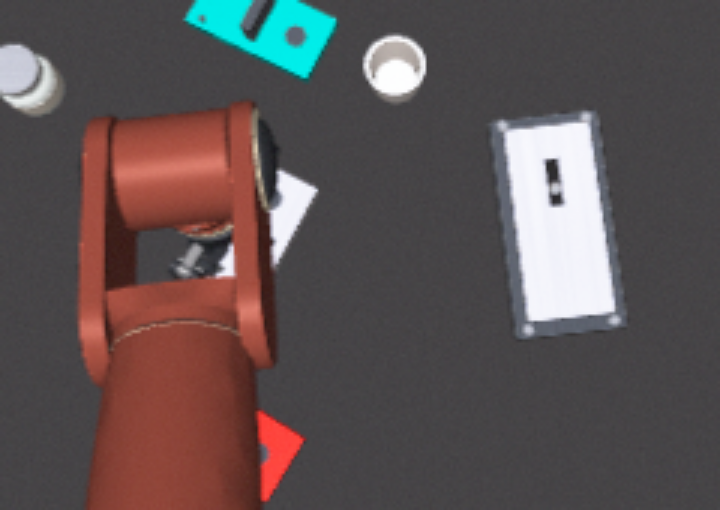

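```bash
cat > tips.py <<'E'
from h import *
def tips():
    a,d=grab_frame("side");C=cloud("side",d);s=state();p=s["tool_pos"]
    m=(abs(C[...,0]-p[0])<.09)&(abs(C[...,1]-p[1])<.09)&(C[...,2]>.062)&(C[...,2]<.25)
    for sel,nm in((C[...,0]<p[0]-.02,"L"),(C[...,0]>p[0]+.02,"R")):
        k=m&sel;z0=np.sort(C[k][:,2])[:3].mean();q=k&(C[...,2]<z0+.02);print(nm,"zmin",z0.round(4),"mean low20mm",C[q].mean(0).round(4),q.sum())
    print("t",s["time"],"tool",np.round(p,4),"j",np.round(s["joint_pos"],4),"v",np.round(s["joint_vel"],3))
if __name__=="__main__": tips();tips()
E
python3 tips.py
python3 - <<'E'
from h import *
d=np.load("side0.npy");C=cloud("side",d);m=(C[...,2]>.12)&(C[...,0]<.4)&(C[...,1]>.3);print(m.sum(),C[m].min(0) if m.sum() else"")
E
```

```text
L zmin 0.0855 mean low20mm [0.5204 0.1706 0.0969] 34
R zmin 0.0897 mean low20mm [0.6053 0.1255 0.1003] 31
t 2.8 tool [0.567  0.1551 0.0332] j [0.1365 0.0985 1.8423 0.0077 1.1791 0.5871] v [-0.007 -0.004 -0.005 -0.002 -0.004 -0.001]
L zmin 0.0881 mean low20mm [0.52   0.1701 0.0987] 35
R zmin 0.0908 mean low20mm [0.6061 0.1262 0.1011] 34
t 2.85 tool [0.5672 0.1549 0.0334] j [0.1362 0.0984 1.8422 0.0076 1.179  0.5871] v [-0.006  0.001 -0.003 -0.    -0.003 -0.001]
12767 [-0.58838951  0.30018704  0.12002455]
```

{"op": "step_arm", "data": {
  "steps": [
    [-4,0,10,0.5],
    [0,0,10,0],
    [0,0,0,0]
  ]
}}

```text
time: 3.15
tool_pos: [0.5677, 0.1514, 0.0146]
tool_rot: [0.002, 0.85, 0.526, 0.014]
contact_force: [-0.2, -0.1, -0.3]
gripper_width: 1.002
```

```bash
python3 tips.py;python3 - <<'E'
from h import *
a,d=grab_frame("side");b=a[130:230,230:380];save(cv2.resize(b,None,fx=5,fy=5,interpolation=cv2.INTER_CUBIC),"s3.png")
E
```

```text
L zmin 0.0687 mean low20mm [0.5212 0.167  0.0786] 33
R zmin 0.0698 mean low20mm [0.6049 0.1203 0.0802] 24
t 3.2 tool [0.5681 0.1515 0.0152] j [0.1302 0.1187 1.8546 0.0078 1.1408 0.5902] v [ 0.002 -0.007 -0.013 -0.002  0.006  0.001]
L zmin 0.069 mean low20mm [0.5208 0.1665 0.0788] 32
R zmin 0.07 mean low20mm [0.6054 0.1213 0.0799] 25
t 3.25 tool [0.5684 0.1516 0.0156] j [0.1302 0.1183 1.8541 0.0079 1.1409 0.5902] v [ 0.001 -0.007 -0.009  0.001  0.001 -0.   ]
```

View pics/s3.png

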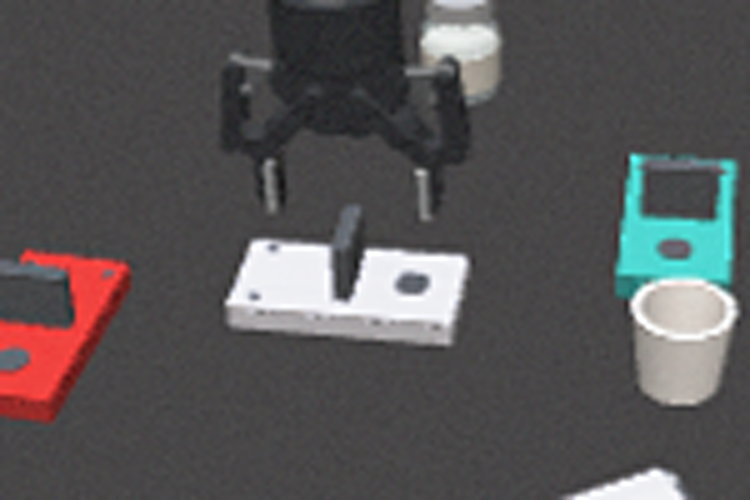

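The fingertips are really at z≈0.069 while the reported pose implies about 0.028. The reported z therefore reads about 41 mm low, and the offset is constant. I'll check the gripper's real tilt and centre from the cloud.

Run:
```python
from h import *
from scipy.spatial.transform import Rotation as R
a,d=grab_frame("side");C=cloud("side",d);s=state();p=s["tool_pos"]
q=s["tool_rot"];M=R.from_quat([*q[1:],q[0]]).as_matrix();print(M.round(3))
b=C[(abs(C[...,0]-.565)<.15)&(abs(C[...,1]-.15)<.12)&(C[...,2]>.06)]
yaw=np.arctan2(M[1,1],M[0,1]);ex=np.array([np.cos(yaw),np.sin(yaw)]);ey=np.array([-ex[1],ex[0]])
for lo in np.arange(.06,.40,.02):
    k=(b[:,2]>lo)&(b[:,2]<lo+.02)
    if k.sum()<4: continue
    w=(b[k][:,:2]-p[:2])*1000;X=w@ex;Y=w@ey
    print(round(lo,2),k.sum(),"along-jaw",np.percentile(X,[2,98]).round(1),"mid",np.percentile(X,[2,98]).mean().round(1),"front Y",np.percentile(Y,[5,25]).round(1))
```

```text
[[ 0.446  0.894  0.028]
 [ 0.895 -0.447  0.011]
 [ 0.022  0.02  -1.   ]]
0.06 22 along-jaw [-55.6  51.6] mid -2.0 front Y [-13.7 -12.1]
0.08 67 along-jaw [-57.3  53.3] mid -2.0 front Y [-15.4 -13.2]
0.1 87 along-jaw [-70.7  67.1] mid -1.8 front Y [-17.2 -15.1]
0.12 231 along-jaw [-73.9  69.2] mid -2.4 front Y [-20.9 -16.8]
0.14 223 along-jaw [-72.   66.6] mid -2.7 front Y [-24.3 -19.3]
0.16 234 along-jaw [-68.1  64.2] mid -2.0 front Y [-18.5 -15.8]
0.18 138 along-jaw [-37.1  32.5] mid -2.3 front Y [-42.5 -39.9]
0.2 164 along-jaw [-36.7  32.1] mid -2.3 front Y [-43.5 -41.1]
0.22 183 along-jaw [-38.1  30.6] mid -3.7 front Y [-42.3 -37.2]
0.24 162 along-jaw [-36.8  30. ] mid -3.4 front Y [-43.  -40.4]
0.26 187 along-jaw [-38.9  29.1] mid -4.9 front Y [-42.3 -39.4]
0.28 66 along-jaw [-33.1  39.7] mid 3.3 front Y [-61.3 -52.8]
0.3 189 along-jaw [-26.1  52.8] mid 13.3 front Y [-84.2 -72.2]
0.32 362 along-jaw [-58.3  55.5] mid -1.4 front Y [-104.   -86.9]
0.34 533 along-jaw [-89.3  52.8] mid -18.2 front Y [-122.5 -103.9]
0.36 739 along-jaw [-105.4   40.2] mid -32.6 front Y [-128.4 -107.3]
0.38 591 along-jaw [-104.3   10.9] mid -46.7 front Y [-130.  -115.7]
```

{"op": "step_arm", "data": {
  "steps": [
    [-1,0,-10,0],
    [-1,0,-10,0],
    [0,0,0,0]
  ]
}}

```text
time: 3.65
tool_pos: [0.568, 0.1496, 0.0387]
tool_rot: [0.003, 0.85, 0.526, 0.015]
contact_force: [0.1, 0.5, 0.4]
gripper_width: 0.994
```

```bash
python3 plan.py 564.5 150 -14 -26.6
```

```text
pos [568.  149.6  38.7] yaw -26.54 d [ -3.5   0.4 -52.7] turn 0.06 F [0.1 0.5 0.4] t 3.65 tilt [ 0.0294  0.011  -0.9995]
[-1.2, -2.2, 26.3, 0.0],[-1.2, -2.2, 26.3, 0.0],
```

{"op": "step_arm", "data": {
  "steps": [
    [-0.6,-1,12,0],
    [-0.6,-1,12,0],
    [-0.6,-1,12,0],
    [0,0,5,0],
    [0,0,0,0]
  ]
}}

```text
time: 4.15
tool_pos: [0.5646, 0.1497, -0.0066]
tool_rot: [0.003, 0.85, 0.526, 0.015]
contact_force: [0.4, -0.9, -0.0]
gripper_width: 1.002
```

```bash
python3 plan.py 565 150 -14 -26.6;python3 - <<'E'
from h import *
a,d=grab_frame("side");b=a[130:230,230:380];save(cv2.resize(b,None,fx=5,fy=5,interpolation=cv2.INTER_CUBIC),"s4.png")
E
python3 plan.py 565 150 -14 -26.6
```

```text
pos [564.6 149.7  -6.6] yaw -26.54 d [ 0.4  0.3 -7.4] turn 0.06 F [ 0.4 -0.9 -0. ] t 4.15 tilt [ 0.0282  0.0109 -0.9995]
[0.3, 0.0, 7.4, 0.1],
pos [564.6 149.7  -6.4] yaw -26.54 d [ 0.4  0.3 -7.6] turn 0.06 F [ 0.4  0.5 -0.8] t 4.2 tilt [ 0.0281  0.0109 -0.9995]
[0.3, 0.1, 7.6, 0.1],
```

View pics/s4.png

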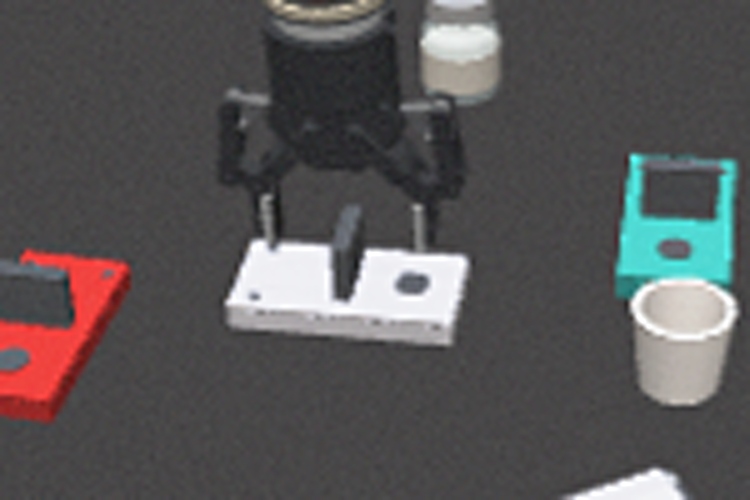

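The tips now straddle the bar (left at about (284,178), right at about (314,179)) at a true z of about 46 mm. I'll go 8 mm lower and close.

{"op": "step_arm", "data": {
  "steps": [
    [0,0,8,0],
    [0,0,0,0]
  ]
}}

```text
time: 4.4
tool_pos: [0.565, 0.1498, -0.015]
tool_rot: [0.003, 0.85, 0.526, 0.015]
contact_force: [-0.6, 0.3, -0.7]
gripper_width: 1.001
```

{"op": "step_arm", "data": {
  "steps": [
    [0,0,0,0],
    [0,0,0,0],
    [0,0,0,0],
    [0,0,0,0],
    [0,0,0,0],
    [0,0,0,0],
    [0,0,0,0],
    [0,0,0,0]
  ],
  "claw": 0
}}

```text
time: 5.2
tool_pos: [0.5658, 0.1503, -0.0129]
tool_rot: [0.003, 0.85, 0.526, 0.016]
contact_force: [0.3, 0.0, 0.1]
gripper_width: 0.126
```

```bash
python3 plan.py 565 150 -14 -26.6;python3 - <<'E'
from h import *
a,d=grab_frame("side");b=a[130:230,230:380];save(cv2.resize(b,None,fx=5,fy=5,interpolation=cv2.INTER_CUBIC),"s5.png")
print(np.round(rect("side",a,(270,165,60,36),.018,160),1))
E
```

```text
pos [565.8 150.3 -12.9] yaw -26.55 d [-0.8 -0.3 -1.1] turn 0.05 F [0.3 0.  0.1] t 5.2 tilt [ 0.0291  0.012  -0.9995]
[-0.7, -0.6, 1.1, 0.0],
[559.9 139.9 143.   92.3 -25.8]
```

View pics/s5.png

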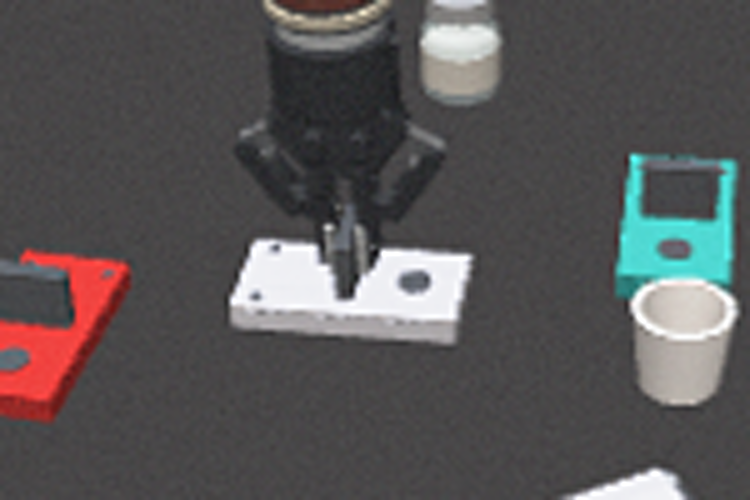

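{"op": "step_arm", "data": {
  "steps": [
    [0,0,-15,0],
    [0,0,-25,0],
    [0,0,-25,0],
    [0,0,-15,0],
    [0,0,0,0]
  ]
}}

```text
time: 5.75
tool_pos: [0.5596, 0.1485, 0.0668]
tool_rot: [0.002, 0.85, 0.526, 0.012]
contact_force: [0.1, 0.4, -4.4]
gripper_width: 0.13
```

```bash
sed -i 's#/48)#/33)#;s#/8.4)#/6)#' plan.py; python3 plan.py 593.6 -149.2 70 7.25
```

```text
pos [559.6 148.5  66.8] yaw -26.53 d [  34.  -297.7    3.2] turn -33.78 F [ 0.1  0.4 -4.4] t 5.75 tilt [ 0.0217  0.0099 -0.9997]
[-25.1, 16.3, -0.5, -3.4],[-26.0, 14.8, -0.5, -3.4],[-26.9, 13.3, -0.5, -3.4],[-27.6, 11.7, -0.5, -3.4],[-28.2, 10.0, -0.5, -3.4],[-28.8, 8.3, -0.5, -3.4],[-29.2, 6.6, -0.5, -3.4],[-29.6, 4.9, -0.5, -3.4],[-29.8, 3.1, -0.5, -3.4],[-29.9, 1.4, -0.5, -3.4],
```

{"op": "step_arm", "data": {
  "steps": [
    [-25,16,-0.5,-3.4],
    [-26,15,-0.5,-3.4],
    [-27,13,-0.5,-3.4],
    [-27.5,11.5,-0.5,-3.4],
    [-28,10,-0.5,-3.4],
    [-29,8,-0.5,-3.4],
    [-29,6.5,-0.5,-3.4],
    [0,0,0,0]
  ]
}}

```text
time: 6.55
tool_pos: [0.5792, -0.0652, 0.0592]
tool_rot: [-0.0, 0.716, 0.698, 0.008]
contact_force: [0.8, 0.2, -3.9]
gripper_width: 0.134
```

```bash
python3 plan.py 593.6 -149.2 70 7.25
```

```text
pos [579.2 -65.2  59.2] yaw -1.51 d [ 14.4 -84.   10.8] turn -8.76 F [ 0.8  0.2 -3.9] t 6.55 tilt [ 0.0108  0.0109 -0.9999]
[-27.8, 5.6, -3.9, -2.9],[-28.1, 4.2, -3.9, -2.9],[-28.3, 2.7, -3.9, -2.9],
```

{"op": "step_arm", "data": {
  "steps": [
    [-28,5.5,-4,-2.9],
    [-28,4,-4,-2.9],
    [-25,2.5,-4,-2.9],
    [0,0,0,0],
    [0,0,0,0]
  ]
}}

```text
time: 7.05
tool_pos: [0.5886, -0.1457, 0.063]
tool_rot: [-0.005, 0.66, 0.751, 0.006]
contact_force: [0.8, 0.0, -4.4]
gripper_width: 0.133
```

```bash
python3 plan.py 593.6 -149.2 40 7.25
python3 - <<'E'
from h import *
a,d=grab_frame("side");save(a,"s6full.png");np.save("s6.npy",d)
b=a[165:305,250:430];save(cv2.resize(b,None,fx=4.4,fy=4.2,interpolation=cv2.INTER_CUBIC),"s6.png")
E
```

```text
pos [ 588.6 -145.7   63. ] yaw 7.38 d [  5.   -3.5 -23. ] turn 0.13 F [ 0.8  0.  -4.4] t 7.05 tilt [ 2.000e-04  1.650e-02 -9.999e-01]
[-4.5, 4.4, 22.9, 0.1],
```

View pics/s6.png

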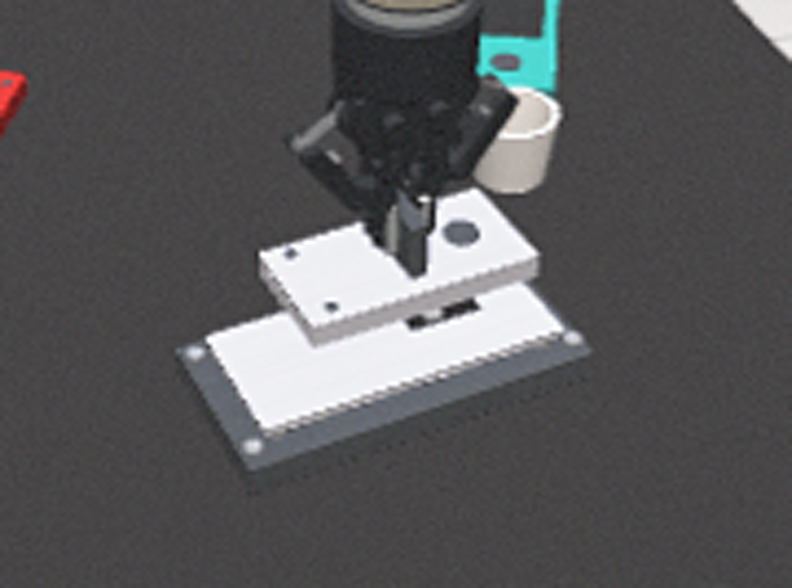

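The cover is held over the fixture with its boss towards the pin end, and the slot shows below its right half. Next I'll fit its top plane and position relative to the deck in the same camera.

```bash
cat > cov.py <<'E'
from h import *
def fitcov(a,d,zlo,zhi,name="side",ctr=(.592,-.15)):
    C=cloud(name,d);g=cv2.cvtColor(a,cv2.COLOR_RGB2GRAY)
    m=(g>205)&(C[...,2]>zlo)&(C[...,2]<zhi)&(abs(C[...,0]-ctr[0])<.12)&(abs(C[...,1]-ctr[1])<.1)
    n,l,st,_=cv2.connectedComponentsWithStats(m.astype('uint8'));m=l==1+st[1:,4].argmax()
    P=C[m];A=np.c_[P[:,:2]-P[:,:2].mean(0),np.ones(len(P))]
    for _ in range(3):
        s,*_r=np.linalg.lstsq(A,P[:,2],rcond=None);r=P[:,2]-A@s;k=abs(r)<3*r.std();A,P=A[k],P[k]
    th=np.radians(7.25);ex=np.array([np.cos(th),np.sin(th)]);ey=np.array([-ex[1],ex[0]])
    c=np.array([.5804,-.1521]);X=(P[:,:2]-c)@ex*1000;Y=(P[:,:2]-c)@ey*1000
    print(len(P),"z",s[2].round(4),"slope along fx,fy",(s[:2]@ex).round(4),(s[:2]@ey).round(4),"X",np.percentile(X,[.5,99.5]).round(1),"Y",np.percentile(Y,[.5,99.5]).round(1),"std",r.std().round(4))
    (cx,cy),(p,q),an=cv2.minAreaRect((P[:,:2]*1000).astype('float32'))
    w=(np.array([cx,cy])/1000-c)@np.c_[ex,ey]*1000;print("rect centre fx,fy",w.round(1),"size",round(p,1),round(q,1),"ang",an)
E
python3 - <<'E'
from cov import *
a=cv2.cvtColor(cv2.imread("pics/s6full.png"),cv2.COLOR_BGR2RGB);d=np.load("s6.npy")
print("cover");fitcov(a,d,.08,.115)
a0=cv2.cvtColor(cv2.imread("pics/side0.png"),cv2.COLOR_BGR2RGB);d0=np.load("side0.npy")
print("deck0");fitcov(a0,d0,.028,.048,ctr=(.58,-.152))
print("cover0");fitcov(a0,d0,.01,.026,ctr=(.564,.149))
E
```

```text
cover
778 z 0.094 slope along fx,fy -0.0055 -0.0121 X [-61.9  76.7] Y [-30.7  38.7] std 0.0012
rect centre fx,fy [7.6 3.9] size 139.5 70.9 ang 6.755370140075684
deck0
1615 z 0.0373 slope along fx,fy -0.0009 -0.0001 X [-96.2  91.1] Y [-42.1  41.1] std 0.0013
rect centre fx,fy [-2.  0.] size 190.9 86.2 ang 7.253246784210205
cover0
484 z 0.017 slope along fx,fy -0.005 -0.0074 X [-51.2  91.4] Y [241.  363.9] std 0.0014
rect centre fx,fy [ 19.4 301.6] size 75.2 140.4 ang 63.049129486083984
```

{"op": "step_arm", "data": {
  "steps": [
    [-4,4,5,0],
    [0,0,8,0],
    [0,0,8,0],
    [0,0,3,0],
    [0,0,0,0],
    [0,0,0,0]
  ]
}}

```text
time: 7.7
tool_pos: [0.5916, -0.1446, 0.0339]
tool_rot: [-0.008, 0.659, 0.752, 0.006]
contact_force: [0.0, 0.0, -3.2]
gripper_width: 0.128
```

```bash
python3 plan.py 593.6 -149.2 33 7.25
python3 - <<'E'
from cov import *
a,d=grab_frame("side");fitcov(a,d,.055,.09)
E
python3 plan.py 593.6 -149.2 33 7.25
```

```text
pos [ 591.6 -144.6   33.9] yaw 7.59 d [ 2.  -4.6 -0.9] turn 0.34 F [ 0.   0.  -3.2] t 7.7 tilt [-0.0043  0.0185 -0.9998]
[-4.8, 1.4, 0.8, 0.3],
777 z 0.0648 slope along fx,fy -0.0089 -0.0083 X [-59.   80.1] Y [-30.6  38.3] std 0.0012
rect centre fx,fy [10.6  3.3] size 140.9 71.5 ang 6.609421253204346
pos [ 591.6 -144.6   33.9] yaw 7.59 d [ 2.  -4.6 -0.9] turn 0.34 F [-0.8 -0.7 -4.7] t 7.75 tilt [-0.0042  0.0185 -0.9998]
[-4.8, 1.4, 0.8, 0.3],
```

{"op": "step_arm", "data": {
  "steps": [
    [-4,0,0,0],
    [0,0,0,0]
  ]
}}

```text
time: 7.95
tool_pos: [0.5927, -0.1491, 0.0346]
tool_rot: [-0.007, 0.659, 0.752, 0.006]
contact_force: [0.6, 0.4, -4.1]
gripper_width: 0.13
```

```bash
python3 plan.py 593.6 -149.2 33 7.25
python3 - <<'E'
from cov import *
a,d=grab_frame("side");fitcov(a,d,.055,.09)
E
python3 plan.py 593.6 -149.2 33 7.25
```

```text
pos [ 592.7 -149.1   34.6] yaw 7.6 d [ 0.9 -0.1 -1.6] turn 0.35 F [ 0.6  0.4 -4.1] t 7.95 tilt [-0.003   0.0178 -0.9998]
[-0.3, 0.9, 1.6, 0.3],
780 z 0.0656 slope along fx,fy -0.0091 -0.013 X [-58.4  80.1] Y [-35.   34.1] std 0.0013
rect centre fx,fy [11.2 -0.5] size 140.4 71.7 ang 6.751860618591309
pos [ 592.7 -148.9   34.6] yaw 7.59 d [ 0.9 -0.3 -1.6] turn 0.34 F [ 0.2 -1.  -3.7] t 8.0 tilt [-0.003   0.0181 -0.9998]
[-0.5, 0.9, 1.6, 0.3],
```

{"op": "step_arm", "data": {
  "steps": [
    [0,0,1,0],
    [0,0,1,0]
  ]
}}

```text
time: 8.2
tool_pos: [0.5931, -0.1492, 0.0333]
tool_rot: [-0.006, 0.659, 0.752, 0.006]
contact_force: [-0.2, 1.0, -3.2]
gripper_width: 0.127
```

{"op": "step_arm", "data": {
  "steps": [
    [0,0,1,0],
    [0,0,1,0]
  ]
}}

```text
time: 8.4
tool_pos: [0.5933, -0.1493, 0.0322]
tool_rot: [-0.006, 0.659, 0.752, 0.006]
contact_force: [-4.0, 1.2, 4.5]
gripper_width: 0.133
```

```bash
python3 plan.py 592.7 -149.1 33 7.6
python3 - <<'E'
from plant import state
s=state();print(s["ft_torque"],s["contact_force"])
E
```

```text
pos [ 593.3 -149.3   32.2] yaw 7.57 d [-0.6  0.2  0.8] turn -0.03 F [-4.   1.2  4.5] t 8.4 tilt [-0.0017  0.0176 -0.9998]
[0.3, -0.6, -0.8, -0.0],
[ 0.24666319  0.60321485 -0.04449951] [-4.04168887  1.211957    4.45388661]
```

The cover is riding on the pin with its hole about 18 mm past it, at an upward net force of about 8 N. I'll loosen the grip a little so it lies on the pin and deck, then push it along between the slack pads.

{"op": "step_arm", "data": {
  "steps": [
    [0,0,0,0],
    [0,0,0,0],
    [0,0,0,0],
    [0,0,0,0],
    [0,0,0,0]
  ],
  "claw": 25
}}

```text
time: 8.9
tool_pos: [0.5948, -0.1501, 0.0341]
tool_rot: [-0.005, 0.659, 0.752, 0.006]
contact_force: [-1.4, -0.0, -0.2]
gripper_width: 0.251
```

```bash
python3 plan.py 592.7 -149.1 33 7.6
python3 - <<'E'
from cov import *
a,d=grab_frame("side");fitcov(a,d,.045,.09);np.save("s7.npy",d);save(a,"s7full.png")
b=a[165:305,250:430];save(cv2.resize(b,None,fx=4.4,fy=4.2,interpolation=cv2.INTER_CUBIC),"s7.png")
E
```

```text
pos [ 594.8 -150.1   34.1] yaw 7.57 d [-2.1  1.  -1.1] turn -0.03 F [-1.4 -0.  -0.2] t 8.9 tilt [ 0.0016  0.0158 -0.9999]
[1.3, -2.0, 1.2, -0.0],
808 z 0.0615 slope along fx,fy 0.0665 0.0089 X [-58.5  79.8] Y [-36.4  33.5] std 0.0013
rect centre fx,fy [11.  -1.3] size 140.1 71.3 ang 7.4322590827941895
```

View pics/s7.png

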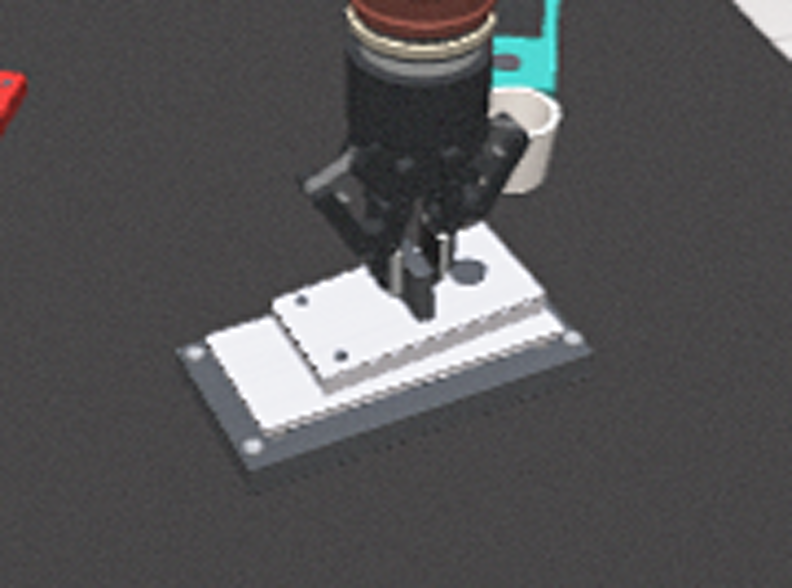

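The cover now lies leaning on the pin, plain end on the deck and boss end raised, resting lightly on the left pad. I'll push it along −x in small steps.

{"op": "step_arm", "data": {
  "steps": [
    [0,-2,0.2,0],
    [0,-2,0.2,0],
    [0,-2,0.2,0],
    [0,-2,0.2,0]
  ]
}}

```text
time: 9.35
tool_pos: [0.5875, -0.1513, 0.034]
tool_rot: [-0.004, 0.659, 0.752, 0.007]
contact_force: [-0.2, -0.2, -0.1]
gripper_width: 0.25
```

```bash
cat > chk.py <<'E'
from cov import *
a,d=grab_frame("side");fitcov(a,d,.040,.09)
E
python3 chk.py;python3 plan.py 592.7 -149.1 33 7.6
```

```text
803 z 0.0611 slope along fx,fy 0.0906 -0.0028 X [-58.3  79.8] Y [-36.2  34. ] std 0.0014
rect centre fx,fy [10.1 -1.5] size 140.5 72.8 ang 7.023353576660156
pos [ 587.2 -151.3   33.9] yaw 7.58 d [ 5.5  2.2 -0.9] turn -0.02 F [-1.1 -0.2 -0.1] t 9.4 tilt [ 0.0036  0.0154 -0.9999]
[1.5, 5.8, 1.0, -0.0],
```

{"op": "step_arm", "data": {
  "steps": [
    [0,-2,0.2,0],
    [0,-2,0.2,0],
    [0,-2,0.2,0],
    [0,-2,0.2,0],
    [0,-2,0.2,0],
    [0,-2,0.2,0]
  ]
}}

```text
time: 10.0
tool_pos: [0.5762, -0.153, 0.0332]
tool_rot: [-0.002, 0.659, 0.752, 0.008]
contact_force: [1.8, 0.7, -0.7]
gripper_width: 0.255
```

```bash
python3 chk.py;python3 plan.py 592.7 -149.1 33 7.6
```

```text
802 z 0.0605 slope along fx,fy 0.0813 -0.0023 X [-68.9  69.2] Y [-36.   33.1] std 0.0013
rect centre fx,fy [ 0.2 -0.4] size 140.5 71.4 ang 7.591118335723877
pos [ 575.9 -153.    33.1] yaw 7.57 d [16.8  3.9 -0.1] turn -0.03 F [ 1.3  0.4 -0.6] t 10.05 tilt [ 0.0078  0.0152 -0.9999]
[1.7, 17.2, 0.3, -0.0],
```

{"op": "step_arm", "data": {
  "steps": [
    [0,-1.5,0.2,0],
    [0,-1.5,0.2,0],
    [0,-1.5,0.2,0]
  ]
}}

```text
time: 10.35
tool_pos: [0.5717, -0.1537, 0.0329]
tool_rot: [-0.001, 0.659, 0.752, 0.009]
contact_force: [2.0, 0.4, -0.1]
gripper_width: 0.249
```

```bash
python3 chk.py;python3 plan.py 592.7 -149.1 33 7.6
```

```text
819 z 0.0603 slope along fx,fy 0.0792 0.0014 X [-73.8  63.8] Y [-36.3  32.8] std 0.0012
rect centre fx,fy [-5.  -1.4] size 139.7 72.2 ang 7.285991668701172
pos [ 571.4 -153.8   32.9] yaw 7.56 d [21.3  4.7  0.1] turn -0.04 F [1.7 0.8 0.1] t 10.4 tilt [ 0.0088  0.015  -0.9998]
[1.8, 21.7, 0.1, -0.0],
```

{"op": "step_arm", "data": {
  "steps": [
    [0,-1.2,0.2,0],
    [0,-1.2,0.2,0]
  ]
}}

```text
time: 10.6
tool_pos: [0.5692, -0.1542, 0.0327]
tool_rot: [-0.001, 0.659, 0.752, 0.009]
contact_force: [1.8, 1.2, -1.0]
gripper_width: 0.252
```

```bash
python3 chk.py;python3 plan.py 592.7 -149.1 33 7.6
```

```text
817 z 0.0601 slope along fx,fy 0.0756 -0.0076 X [-76.3  61.3] Y [-36.1  32.9] std 0.0013
rect centre fx,fy [-7.3 -1.7] size 140.9 70.9 ang 7.332220077514648
pos [ 568.8 -154.2   32.5] yaw 7.57 d [23.9  5.1  0.5] turn -0.03 F [ 0.6 -0.5  0.2] t 10.65 tilt [ 0.0087  0.0149 -0.9999]
[1.9, 24.4, -0.2, -0.0],
```

{"op": "step_arm", "data": {
  "steps": [
    [0,-1.2,0.2,0],
    [0,-1.2,0.2,0],
    [0,-1.2,0.2,0]
  ]
}}

```text
time: 10.95
tool_pos: [0.5647, -0.1546, 0.0316]
tool_rot: [-0.002, 0.659, 0.752, 0.008]
contact_force: [3.3, 0.7, 0.5]
gripper_width: 0.25
```

```bash
python3 chk.py;python3 plan.py 592.7 -149.1 33 7.6
```

```text
786 z 0.0553 slope along fx,fy 0.0 -0.0037 X [-82.8  56. ] Y [-35.5  33.4] std 0.0012
rect centre fx,fy [-13.3  -0.9] size 140.6 71.4 ang 7.027581691741943
pos [ 564.5 -154.6   31.6] yaw 7.57 d [28.2  5.5  1.4] turn -0.03 F [ 1.5  0.7 -0.1] t 11.0 tilt [ 0.0079  0.015  -0.9999]
[1.8, 28.7, -1.1, -0.0],
```

The cover dropped flat: slope is 0 and its top is at deck height plus 18 mm. Next I'll centre the jaws on the bar, go down and grip.

{"op": "step_arm", "data": {
  "steps": [
    [0,4.5,2,0],
    [0,0,3,0],
    [0,0,2,0]
  ]
}}

```text
time: 11.3
tool_pos: [0.5683, -0.154, 0.0239]
tool_rot: [-0.003, 0.659, 0.752, 0.007]
contact_force: [-0.1, -0.2, -0.2]
gripper_width: 0.254
```

{"op": "step_arm", "data": {
  "steps": [
    [0,0,0,0],
    [0,0,0,0],
    [0,0,0,0],
    [0,0,0,0]
  ],
  "claw": 0
}}

```text
time: 11.7
tool_pos: [0.5682, -0.1538, 0.0234]
tool_rot: [-0.003, 0.659, 0.752, 0.007]
contact_force: [1.6, -0.2, -0.2]
gripper_width: 0.128
```

```bash
python3 chk.py;python3 plan.py 569 -154.1 24 7.6
```

```text
810 z 0.0553 slope along fx,fy 0.0004 -0.0028 X [-83.2  55.3] Y [-35.8  33.7] std 0.0012
rect centre fx,fy [-13.6  -0.6] size 140.8 71.0 ang 7.655385494232178
pos [ 568.2 -153.8   23.4] yaw 7.58 d [ 0.8 -0.3  0.6] turn -0.02 F [ 1.6  0.2 -0.4] t 11.75 tilt [ 0.0042  0.0153 -0.9999]
[-0.4, 0.8, -0.6, -0.0],
```

Gripped and still flat. Now I'll press gently.

{"op": "step_arm", "data": {
  "steps": [
    [0,0,1.5,0],
    [0,0,1.5,0],
    [0,0,1.5,0]
  ]
}}

```text
time: 12.05
tool_pos: [0.5682, -0.1538, 0.0217]
tool_rot: [-0.004, 0.659, 0.752, 0.007]
contact_force: [-2.7, 1.4, 6.9]
gripper_width: 0.129
```

{"op": "step_arm", "data": {
  "steps": [
    [0,0,2,0],
    [0,0,2,0]
  ]
}}

```text
time: 12.25
tool_pos: [0.5681, -0.1537, 0.0202]
tool_rot: [-0.004, 0.659, 0.752, 0.006]
contact_force: [-4.8, 1.9, 8.5]
gripper_width: 0.129
```

```bash
python3 chk.py;python3 plan.py 569 -154.1 18.4 7.6
```

```text
796 z 0.052 slope along fx,fy -0.0016 -0.0052 X [-83.3  55. ] Y [-35.6  33.3] std 0.0013
rect centre fx,fy [-13.8  -0.7] size 140.6 71.4 ang 8.004483222961426
pos [ 568.1 -153.8   20.1] yaw 7.61 d [ 0.9 -0.3 -1.7] turn 0.01 F [-3.7  1.5  7.6] t 12.3 tilt [ 0.0018  0.0156 -0.9999]
[-0.5, 0.8, 1.7, 0.0],
```

{"op": "step_arm", "data": {
  "steps": [
    [0,-0.4,3,0],
    [0,-0.4,3,0],
    [0,0,4,0],
    [0,0,4,0]
  ]
}}

```text
time: 12.7
tool_pos: [0.568, -0.1538, 0.0184]
tool_rot: [-0.006, 0.658, 0.753, 0.006]
contact_force: [-12.9, 5.2, 22.2]
gripper_width: 0.131
```

```bash
python3 chk.py;python3 plan.py 569 -154.1 18.4 7.6
```

```text
810 z 0.0502 slope along fx,fy -0.0001 -0.0023 X [-82.8  55.8] Y [-35.9  33.8] std 0.0013
rect centre fx,fy [-13.3  -1.2] size 141.5 71.5 ang 7.521212577819824
pos [ 568.  -153.7   18.4] yaw 7.66 d [ 1.  -0.4  0. ] turn 0.06 F [-13.3   4.6  22.4] t 12.75 tilt [-0.0022  0.0168 -0.9999]
[-0.5, 0.9, -0.0, 0.1],
```

{"op": "step_arm", "data": {
  "steps": [
    [0,-1.5,3.5,0],
    [0,-1.5,3.5,0]
  ]
}}

```text
time: 12.95
tool_pos: [0.5683, -0.1537, 0.0184]
tool_rot: [-0.004, 0.658, 0.753, 0.008]
contact_force: [-2.3, 5.2, 14.5]
gripper_width: 0.131
```

```bash
python3 chk.py
python3 - <<'E'
from h import *
a,d=grab_frame("side");b=a[165:305,250:430];save(cv2.resize(b,None,fx=4.4,fy=4.2,interpolation=cv2.INTER_CUBIC),"s8.png")
s=state();print(s["time"],s["tool_pos"],s["contact_force"],s["gripper_width"])
for i in range(3): grab_frame("side")
s=state();print(s["time"],s["tool_pos"],s["contact_force"])
E
```

```text
801 z 0.0501 slope along fx,fy 0.0007 -0.0018 X [-83.3  55.1] Y [-36.2  34.2] std 0.0013
rect centre fx,fy [-14.3  -1. ] size 139.3 72.3 ang 7.545396327972412
13.05 [ 0.56831448 -0.15371113  0.01842063] [-3.43312704  4.48673326 15.52179773] 0.1294755034515088
13.2 [ 0.56824992 -0.15369121  0.01836257] [-4.41672624  4.27629047 15.97720633]
```

View pics/s8.png

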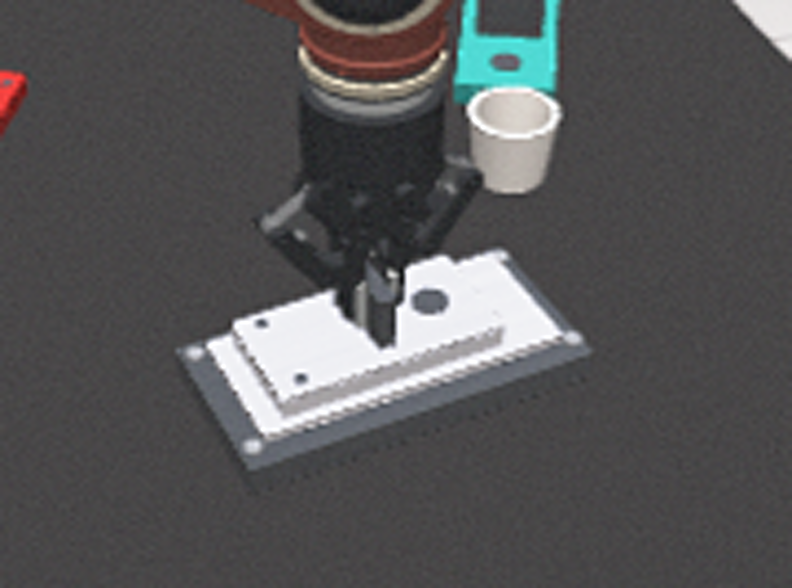

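The cover lies flat and square on the deck, which is down 5.2 mm. The hold is steady at about 16 N upward, so the job is ready to hand in.

```bash
python3 -c "
from plant import *
print(job_done());s=state();print(s['time'],s['tool_pos'],s['contact_force'])"
```

```text
the job is handed in; nothing more can be done
None
the job is handed in; nothing more can be done
```

The cover is over the pin, flat on the deck and pressed down to the stop, and I handed the job in with it still gripped and held down. The clock was at 13.2 s of the 42 s allowed.

- **Sequence:** I picked up the bare aluminium cover, not the red or turquoise one, and lowered it onto the pin with the hole about 18–20 mm past it. I then slackened the jaws so it leaned by itself, at about 0.09 rad. I pushed it towards −x, square with the fixture, until it dropped flat, then regripped and pressed.
- **Last checks:** The cover's slope was under 0.002 rad, and its top had come down 5.2 mm. The force stayed steady at about 16 N upward, and more push did not lower it further. Its origin was about 12 mm short of the seat, within the allowed 15 mm, and square to about 0.3°.

**Disagreements:**
- The reported tool height read about 40 mm lower than the cameras showed, so I worked from the cameras and contact forces.
- My first estimate of the pin's place was about 5 mm too far towards the pin end; the drop showed the real place.
- The tool tilted slightly during moves, up to 0.03 rad, and about 0.015 rad was left at the end without lifting the cover.
- A side force of 4–6 N remains between the cover and the pin.

I did not touch the crucible or the jar. The mouse was not in the pictures I viewed, so I could not check it.

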